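Clip the rolling pin into its sloping case and fold the flaps shut

ROBOT

A 6-joint arm with a two-finger parallel gripper is mounted at the origin on the work surface. World frame = base frame: x ahead of the robot, y to its left, z up, the work surface at z = 0. Lengths are in m, angles in rad, forces in N, time in s.
With the tool pointing down it reaches from about 0.25 to 0.775 m from the base axis. Payload 4 kg.
Tool frame: the origin (TCP) lies midway between the tips of the shut fingers; the grasp point (between the pads) lies pinch_z behind it (pinch_z is the distance from the TCP to the grasp point, in m); z points along the fingers, y is the line along which they close (so a half turn about z gives the same grasp; the last joint's range is limited). The gripper opens to 94 mm and grips with 3 to 60 N. Pads are 16 mm wide; open, the fingers measure 119 mm over their backs; the gripper's body (75 mm by 177 mm) begins 78 mm behind the grasp point.
Start: joints at [-1.334, 0.087, 1.371, -0, 1.684, -0.103], TCP at [0.183, -0.519, 0.206] pointing down, gripper open.
Joint ranges: [-3.1, 3.1], [-0.76, 2.03], [0.27, 2.55], [-1.08, 4.22], [0.17, 2.65], [-2.57, 2.57]. Speed limits (rad/s): [2.79, 2.79, 3.14, 3.14, 3.14, 3.14].

INTERFACE

Orientations are given as a unit quaternion [w, x, y, z].
In Python, from cell import get_state, camera, job_done, pinch_z gives the robot as it stands.
- The arm moves only by the shell command python3 -m inch 'ROWS' [OPENING]. ROWS is JSON, one flat list of numbers, 4 for each row, row after row: the shift along the world's x, y, z in cm, then the turn about the world's z in rad. In form: [dx, dy, dz, twist, dx, dy, dz, twist, ...]. A call has exactly 10 rows; each row is the pose to reach, as a shift and turn from the pose commanded when the call began; what a row does not reach only later rows make up. A row lasts 1/10 s, in which the tool goes at most 50 mm and 8.59 degrees, less where a joint would pass 70% of its speed; a pose out of reach is approached as far as the arm can. A call with a gripper value outside its range is refused whole. OPENING is the finger opening in cm, from 0 to 9.4, set as the call begins (- or left out, the last holds). The fingers move at their own pace and stop on an object; the grip force is fixed at half the most. Time passes only in rows, so rows that repeat a pose let the fingers close, or fill a call up. It gives the time, the measured TCP pose, the force, the opening and the grip force at its end, in the units of the state.
- get_state(): the state, without advancing time (a new reading comes with each control period).
- camera(name): name is "side" or "top" or "wrist"; returns a dict with "pixels" (400x640x3 uint8, red, green, blue), "z_map" (400x640 float32, m along the optical axis (not along the pixel's ray), 0 where there is no reading), "fx", "fy", "cx", "cy" (pixels), "R" (3x3) and "t" (3): a world point X has camera coordinates R X + t. Camera axes: x right, y down, z forward; pixel columns grow to the right and rows downward; lengths in m; the calibration is good to about 2 mm. A picture is of the moment at which its call begins.
- job_done(): hands the job in; it is judged then, once.
The state is a dict: "clock": time; "qpos": joint angles; "qvel": joint speeds; "tau": joint torques, N m; "tool_pos": TCP position; "orientation": TCP orientation; "ft_force": force on the tool from outside, world axes, zero at the start; "wrist_torque": the same for the moment, N m; "gripper_width": finger opening in m; "grasp_force": force on a finger pad.
Only numpy, scipy, OpenCV 4.12 (cv2) and the standard library are available. Lean on these libraries where they do the work, as an engineer would, in place of code of your own. Each camera call takes 0.05 s, during which the arm holds its last target. There are 200 camera calls.

TASK

Put the rolling pin away: take it off its rest and press it down past the sprung jaws until it sits fully home in both fork clips of the sloping wooden case. Then fold the short flap down flat and, after it, the long flap down flat over it. Leave everything else on the board where it stands.

Things in the scene. Friction and masses are not known exactly. Their poses are not given: they have to be found in the camera images.
- case: Open plywood case on a sloping foot, mouth facing up and back to the robot, 0.47 rad off vertical. Origin: centre of inner floor. Axes tilt with it: z out of the mouth, y along its length, x up the slope, away from the robot. Inside 120 (x) by 224 (y) mm, walls 6 mm, their top at z = 70 mm (76 at the -y end). Two fork clips inside; between them (y -40 to 40 mm) the floor is clear for fingers.
- seat_l (a point): Where the pin's axis lies when home in the grey clip at case y = +50: case (0, 50, 34) mm, axes as the case. The clip is 16 mm wide along y: bed at case z = 19 mm, fixed prong on the -x side (inner face x = -16 mm, flared at its top, z = 63 mm), sprung steel jaw on the +x side with a 10 mm round nose centred at x = 16, z = 47.5 mm that overhangs the bed.
- seat_r (a point): The same for the like clip at case y = -50 mm: case (0, -50, 34) mm. A pin home in both clips has its middle halfway between the two seats.
- pin: Rolling pin of hard pale silicone, 200 mm long, about 200 g: barrel 30 mm thick, 150 mm long, an 18 mm thick 25 mm long wooden handle at each end, both ends alike. Origin: middle of its axis; y runs along it. Starts level in V notches (55 mm either side of its middle) of a dark wooden rest fixed to the board, axis 44 mm above the table; green box on its far side, soy dish on its near side.
- jaw_l (a joint): Sprung jaw of the clip at case y = +50 mm. 0 rad = closed (its rest); grows as it is pushed aside to +x (up to 0.5). Pivot at case x = 9, z = 8 mm. Takes roughly 5 N to pass.
- jaw_r (a joint): Sprung jaw of the clip at case y = -50 mm; as jaw_l.
- flap_short (a joint): Short top flap, plywood 126 x 100 x 4 mm, hinged along the top of the case's +y end wall (hinge line along case x at y = +115, z = 70 mm). 0 rad = shut, lying flat on the case mouth with its 4 mm thickness above the hinge line; grows as it opens; pi/2 stands square to the mouth, limit 2.1 leaning outward. A stiff hinge: it stays where it is left.
- flap_long (a joint): Long top flap, plywood 132 x 140 x 4 mm, hinged along the top of the case's -y end wall (hinge line at y = -115, z = 76 mm), so that it shuts over the free edge of the short flap. 0 rad = shut; grows as it opens, limit 2.1. Stays where it is left.
- flap_short_edge (a point): Middle of the short flap's free edge, 100 mm from its hinge.
- flap_long_edge (a point): Middle of the long flap's free edge, 140 mm from its hinge.
- bowl: Steel mixing bowl, 170 mm across, 75 mm high; origin under its centre. Bystander.
- dish: White ceramic soy dish, 80 mm across, 22 mm high; origin under its centre. Bystander.
- steamer_lid: Bamboo steamer lid, 174 mm across, 62 mm high with its handle; origin under its centre. Bystander.
- green_box: Small green plastic box with a press-button latch, 62 x 97 x 43 mm; origin under its centre. Bystander beside the pin.
- sauce_bottle: Amber glass sauce bottle, 56 mm in diameter, 170 mm high; origin under its centre. Bystander.
- chilli_jar: Chilli jar, 54 mm in diameter, 75 mm high; origin under its centre. Bystander.
Things that resemble listed ones, but are neither listed nor needed, are in the scene too. What is meant by the pin is not pink, and is the larger of those in its own colour.

How it is judged:
On the way, in this order (a step that is already met when the one before it is completed fails the run):
1. the pin sits fully home in both clips, both flaps still open (z of pin in the frame of case between 0.029 and 0.038 m and x of pin in the frame of case between -0.005 and 0.005 m and y of pin in the frame of case between -0.012 and 0.012 m and angle between the y axis of pin and the y axis of case, either way round below 0.06 rad and value of joint each of jaw_l, jaw_r below 0.08 rad and value of joint each of flap_short, flap_long above 0.8 rad), for 0.2 s.
2. the short flap is shut flat, the long flap still open (value of joint flap_short below 0.07 rad and value of joint flap_long above 0.5 rad), for 0.1 s.
3. the long flap is shut flat over it (value of joint each of flap_long, flap_short below 0.07 rad), for 0.1 s.
At the end, for the whole second after the job is handed in: The pin lies at rest fully home in both clips (axis 29 to 38 mm above the case floor, within 5 mm across and 12 mm along of the centre, within 0.06 rad of the case's length), both jaws back within 0.08 rad of closed, and both flaps within 0.07 rad of shut (all of step 3 and z of pin in the frame of case between 0.029 and 0.038 m and x of pin in the frame of case between -0.005 and 0.005 m and y of pin in the frame of case between -0.012 and 0.012 m and angle between the y axis of pin and the y axis of case, either way round below 0.06 rad and value of joint each of jaw_l, jaw_r below 0.08 rad and linear speed of pin below 0.02 m/s); the robot touches nothing.
It fails at once if the green box or the soy dish is pushed more than 30 mm or tipped (distance of any of green_box, dish from where it was at the start of the episode above 0.03 m or angle between any of green_box, dish's own z axis and vertical above 0.5 rad).
It fails at once if the chilli jar or the sauce bottle is pushed more than 30 mm or tipped (distance of any of chilli_jar, sauce_bottle from where it was at the start of the episode above 0.03 m or angle between any of chilli_jar, sauce_bottle's own z axis and vertical above 0.5 rad).
It fails at once if the steel mixing bowl or the steamer lid is pushed more than 30 mm or tipped (distance of any of bowl, steamer_lid from where it was at the start of the episode above 0.03 m or angle between any of bowl, steamer_lid's own z axis and vertical above 0.5 rad).
It also fails if it takes over 69 s, if anything falls off the work surface, if the arm or the gripper's body presses on something with over 40 N, if the wrist force passes 120 N, or if a joint passes its speed limit or range.

## Working session

There is one attempt and no reset: what is moved stays moved. The work goes in short steps, Python scripts to look and compute and a shell command to move; the robot and the scene stay as the last step left them, time stands still between calls to the robot, and variables do not carry over. Pictures are saved under pics/ and viewed, at most 10 in all, crops included, and the job is handed in when it is done.

```bash
ls; mkdir -p pics
cat > h.py <<'E'
import numpy as np, cv2
from cell import get_state, camera, job_done, pinch_z
def grab(n,f=None):
    c=camera(n)
    if f: cv2.imwrite(f'pics/{f}.png',c['pixels'][:,:,::-1])
    np.savez(f'/tmp/{n}.npz',**c)
    return c
def load(n): return dict(np.load(f'/tmp/{n}.npz'))
def cloud(c):
    z=c['z_map'].astype(float);v,u=np.mgrid[:z.shape[0],:z.shape[1]]
    P=np.stack([(u-c['cx'])/c['fx']*z,(v-c['cy'])/c['fy']*z,z],-1)
    return (P-c['t'])@c['R']
def proj(c,X):
    p=np.atleast_2d(X)@c['R'].T+c['t']
    return np.stack([p[:,0]/p[:,2]*c['fx']+c['cx'],p[:,1]/p[:,2]*c['fy']+c['cy']],-1)
E
python3 - <<'E'
from h import *
for n in('side','top'):
    c=grab(n,n+'0'); print(n,-c['R'].T@c['t'],c['R'][2],(c['z_map']>0).mean())
print(pinch_z,get_state())
E
```

```text
pics
side [ 0.08351659 -1.19910831  0.71599038] [ 0.30140448  0.82838851 -0.47215232] 0.9882734375
top [ 0.31928688 -0.17214481  1.79044522] [ 0.09998516 -0.00199713 -0.99498692] 0.99572265625
0.0188 {'clock': 0.1, 'qpos': array([-1.33411528e+00,  8.78524596e-02,  1.37208826e+00, -3.53378293e-05,
        1.68362009e+00, -1.03077649e-01]), 'qvel': array([ 0.0017498 , -0.00064589, -0.0028903 , -0.00132585, -0.00068621,
        0.00160596]), 'tau': array([ 2.11690094e-03, -3.41252875e+01, -3.03301907e+01,  7.19053578e-02,
        3.04252363e-02, -9.89181558e-05]), 'tool_pos': array([ 0.1831702 , -0.5180711 ,  0.20444443]), 'orientation': array([-9.80710678e-04,  9.85605028e-01,  1.69061407e-01, -8.32085393e-05]), 'ft_force': array([-0.44996311,  0.39458471,  0.11881875]), 'wrist_torque': array([-0.02265366, -0.00244962,  0.0359103 ]), 'grasp_force': 0.0, 'gripper_width': 0.0941795768702376}
```

View pics/top0.png

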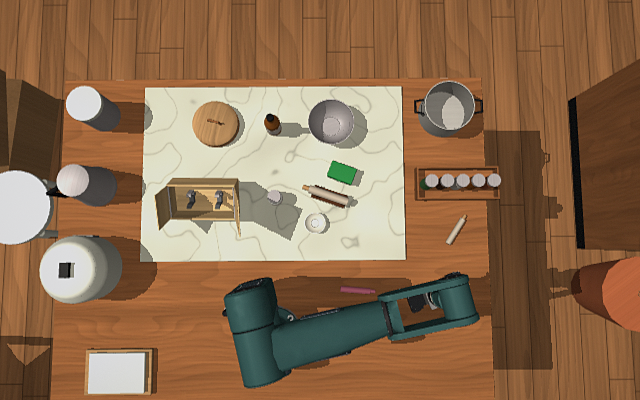

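View pics/side0.png

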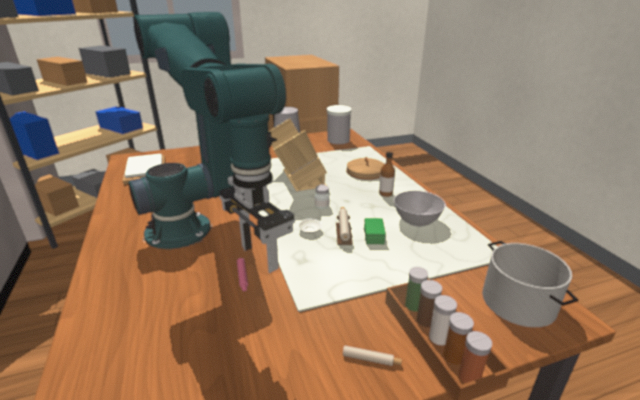

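Run:
```python
from h import *
c=load('top');P=cloud(c);im=c['pixels']
cv2.imwrite('pics/crop.png',cv2.resize(im[170:245,145:355][:,:,::-1],None,fx=3.8,fy=3.8,interpolation=cv2.INTER_CUBIC))
hsv=cv2.cvtColor(im,cv2.COLOR_RGB2HSV)
# pin
v,u=np.mgrid[:400,:640]
m=(u>295)&(u<360)&(v>178)&(v<215)&(P[...,2]>.035)&(P[...,2]<.075)&(hsv[...,0]<60)
for y0 in (0.045,0.052):
    q=P[m&(P[...,2]>y0)]
    mu=q.mean(0);w,V=np.linalg.eigh(np.cov(q[:,:2].T));d=V[:,1]
    t=(q[:,:2]-mu[:2])@d
    print('pin',y0,len(q),mu,d,t.min(),t.max(),q[:,2].max(), mu[:2]+d*(t.min()+t.max())/2)
# bystanders
for n,(a,b,e,f) in dict(green=(320,365,155,190),dish=(300,332,210,238),jar=(262,284,185,208)).items():
    q=P[e:f,a:b].reshape(-1,3);q=q[(q[:,2]>.012)&(np.arange(len(q))>=0)]
    print(n,len(q),q.min(0),q.max(0))
np.set_printoptions(precision=3,suppress=True,linewidth=200)
for vv in range(174,240,5):
    print(vv,[tuple((P[vv,uu]*1000).astype(int)) for uu in range(154,246,8)])
```

```text
pin 0.045 362 [ 0.5076437  -0.19699071  0.05518187] [0.30632467 0.9519271 ] -0.08095365218183843 0.09285324917054781 0.07069822699972002 [ 0.50946627 -0.19132694]
pin 0.052 251 [ 0.50598928 -0.19922652  0.05807133] [0.33426788 0.94247811] -0.07819815637281934 0.09544363142932602 0.07069822699972002 [ 0.50887158 -0.19109978]
green 695 [ 0.31928688 -0.33949612  0.01200271] [ 0.66049111 -0.17214481  1.79044522]
dish 443 [ 0.31928688 -0.21399157  0.01200328] [ 0.45428903 -0.09881214  1.79044522]
jar 257 [ 0.31928688 -0.17214481  0.01212018] [0.54874201 0.04206956 1.79044522]
174 [(np.int64(594), np.int64(448), np.int64(4)), (np.int64(593), np.int64(417), np.int64(9)), (np.int64(593), np.int64(388), np.int64(4)), (np.int64(594), np.int64(359), np.int64(0)), (np.int64(591), np.int64(325), np.int64(14)), (np.int64(592), np.int64(298), np.int64(6)), (np.int64(592), np.int64(267), np.int64(10)), (np.int64(591), np.int64(236), np.int64(15)), (np.int64(592), np.int64(207), np.int64(7)), (np.int64(590), np.int64(176), np.int64(13)), (np.int64(591), np.int64(147), np.int64(9)), (np.int64(592), np
[... 6562 characters left out ...]
np.int64(2)), (np.int64(367), np.int64(174), np.int64(10)), (np.int64(367), np.int64(145), np.int64(5)), (np.int64(366), np.int64(114), np.int64(17))]
239 [(np.int64(350), np.int64(438), np.int64(14)), (np.int64(350), np.int64(412), np.int64(4)), (np.int64(350), np.int64(380), np.int64(10)), (np.int64(350), np.int64(352), np.int64(8)), (np.int64(350), np.int64(321), np.int64(12)), (np.int64(349), np.int64(290), np.int64(17)), (np.int64(349), np.int64(264), np.int64(3)), (np.int64(349), np.int64(234), np.int64(6)), (np.int64(349), np.int64(203), np.int64(14)), (np.int64(349), np.int64(174), np.int64(7)), (np.int64(349), np.int64(146), np.int64(2)), (np.int64(348), np.int64(116), np.int64(0))]
```

View pics/crop.png

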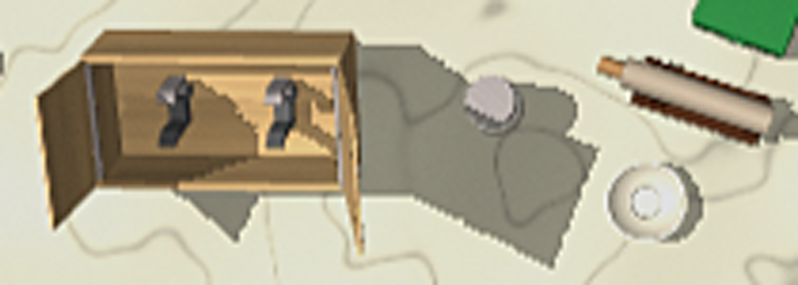

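```bash
python3 -m inch '[5,5,5,0.15, 10,10,8,0.3, 13,13,10,0.45, 16,16,10,0.6, 19,20,10,0.75, 22,24,10,0.9, 25,28,10,0.9, 28,31,10,0.9, 30,33,10,0.9, 30,33,10,0.9]'
python3 - <<'E'
from h import *
c=grab('wrist','w1');print(get_state()['tool_pos'],-c['R'].T@c['t'],c['R'])
E
```

```text
clock: 1.1
tool_pos: [0.4852, -0.185, 0.3048]
orientation: [-0.001, 0.812, 0.583, 0.0]
ft_force: [0.1, -0.7, 1.0]
gripper_width: 0.0941
grasp_force: 0.0
[ 0.48596688 -0.18422193  0.30447175] [ 0.50958531 -0.11418819  0.48342331] [[ 9.47667697e-01 -3.19258394e-01 -1.14297899e-04]
 [-3.08691534e-01 -9.16392884e-01  2.54820757e-01]
 [-8.14584075e-02 -2.41450118e-01 -9.66988298e-01]]
```

View pics/w1.png

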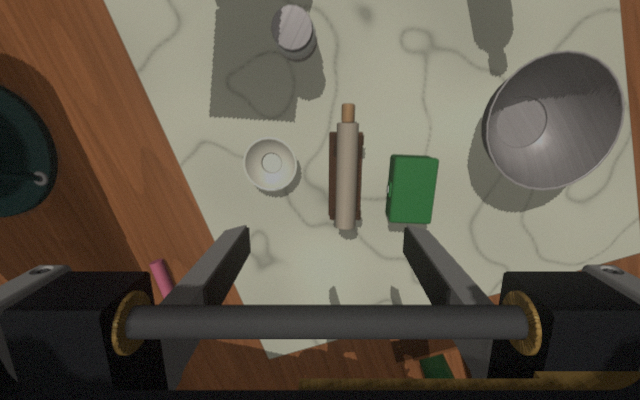

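Run:
```python
from h import *
c=load('wrist');P=cloud(c);im=c['pixels'];print(c['fx'],c['cx'],c['cy'])
cv2.imwrite('pics/c2.png',cv2.resize(im[95:245,240:450][:,:,::-1],None,fx=3.8,fy=3.8,interpolation=cv2.INTER_CUBIC))
for r in (105,112,120,130,150,170,190,210,222,226,230,234):
    print(r,[tuple(im[r,x]) and int(im[r,x].sum()) for x in range(324,372,3)],(P[r,340:352].mean(0)*1000).round())
```

```text
314.57685808091753 326.21964081236956 196.8665986573516
105 [466, 464, 450, 422, 463, 463, 249, 321, 355, 312, 309, 478, 480, 476, 474, 476] [ 538. -111.   43.]
112 [460, 463, 410, 440, 461, 470, 255, 320, 348, 294, 297, 472, 464, 471, 477, 478] [ 535. -120.   44.]
120 [462, 449, 426, 466, 463, 465, 272, 307, 330, 272, 315, 479, 481, 473, 480, 476] [ 532. -130.   47.]
130 [463, 415, 444, 463, 415, 303, 362, 394, 390, 392, 341, 267, 481, 474, 476, 473] [ 527. -142.   57.]
150 [464, 477, 178, 150, 178, 326, 374, 407, 396, 368, 331, 216, 152, 301, 486, 483] [ 519. -167.   57.]
170 [461, 467, 177, 164, 217, 341, 381, 402, 398, 362, 301, 148, 164, 472, 471, 464] [ 511. -193.   57.]
190 [398, 415, 176, 162, 250, 352, 397, 408, 386, 330, 268, 137, 233, 454, 452, 460] [ 502. -220.   57.]
210 [439, 416, 160, 151, 288, 368, 394, 404, 383, 335, 239, 155, 281, 457, 449, 456] [ 493. -248.   57.]
222 [407, 389, 403, 358, 304, 358, 396, 398, 367, 325, 226, 286, 289, 453, 460, 463] [ 488. -265.   57.]
226 [428, 423, 408, 370, 300, 367, 400, 399, 361, 310, 239, 294, 318, 455, 450, 459] [ 486. -271.   57.]
230 [467, 463, 461, 438, 444, 316, 281, 289, 286, 276, 270, 363, 456, 449, 456, 463] [ 481. -295.    7.]
234 [468, 473, 470, 470, 467, 364, 293, 296, 302, 292, 283, 300, 447, 456, 457, 469] [ 479. -302.    7.]
```

View pics/c2.png

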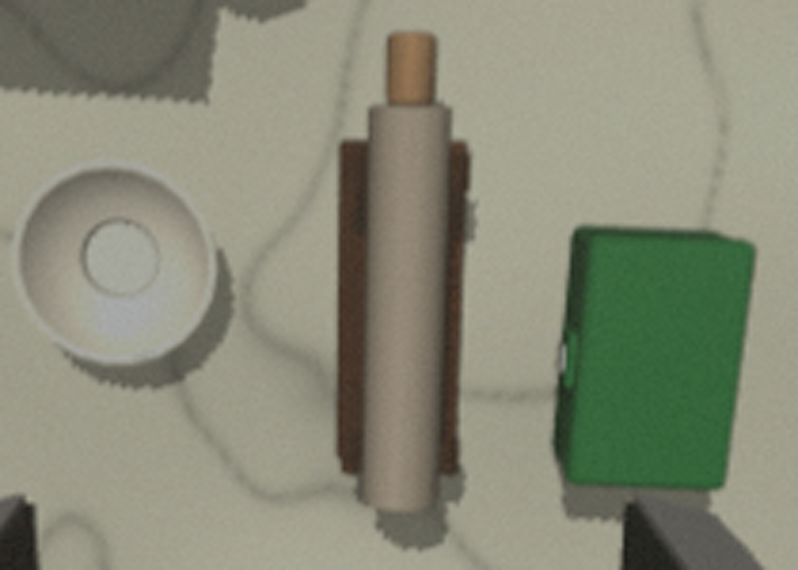

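```bash
cat >> h.py <<'E'
def ray(c,u,v,z):
    d=c['R'].T@np.array([(u-c['cx'])/c['fx'],(v-c['cy'])/c['fy'],1.]);o=-c['R'].T@c['t']
    return o+d*(z-o[2])/d[2]
E
python3 - <<'E'
from h import *
c=load('wrist')
f=lambda x,y,z:ray(c,240+x/3.8,95+y/3.8,z)
for a,b,z in (((410,105),(400,510),.058),((404,142),(398,472),.040),((412,33),(410,105),.053)):
    p,q=f(*a,z),f(*b,z);print(p,q,(p+q)/2,np.linalg.norm(p-q),(p-q)[:2]/np.linalg.norm(p-q))
for x,y,z in((18,258,.022),(215,258,.022),(572,230,.043),(555,440,.043),(753,245,.043),(720,488,.043)):print(f(x,y,z))
# axis from edge midpoints on rows (horizontal tangent plane z~.047)
for r in (125,140,160,180,200,220):
    row=c['pixels'][r].astype(int);m=np.where((row.sum(1)>225)&(row.sum(1)<440)&(row[:,0]-row[:,2]<60))[0];m=m[(m>330)&(m<365)]
    print(r,m.min(),m.max())
E
```

```text
[ 0.5330632 -0.1337353  0.058    ] [ 0.48433999 -0.27471668  0.058     ] [ 0.5087016  -0.20422599  0.058     ] 0.14916333472122692 [0.32664331 0.94514769]
[ 0.52801979 -0.14636285  0.04      ] [ 0.48734116 -0.26621779  0.04      ] [ 0.50768048 -0.20629032  0.04      ] 0.1265699658233449 [0.32139247 0.94694608]
[ 0.54132077 -0.11110501  0.053     ] [ 0.53333913 -0.13396503  0.053     ] [ 0.53732995 -0.12253502  0.053     ] 0.024213365701360623 [0.32963761 0.94410754]
[ 0.37336359 -0.14193053  0.022     ]
[ 0.44582784 -0.16634151  0.022     ]
[ 0.57686309 -0.19619176  0.043     ]
[ 0.5488138 -0.2721271  0.043    ]
[ 0.63873367 -0.22287881  0.043     ]
[ 0.60439394 -0.3115004   0.043     ]
125 336 359
140 337 363
160 337 362
180 336 361
200 336 364
220 331 362
```

Run:
```python
from h import *
c=load('wrist');P=cloud(c)
for r in range(130,226,6): print(r,(P[r,330:336,2]*1000).astype(int),(P[r,360:366,2]*1000).astype(int))
```

```text
130 [8 6 6 7 7 5] [7 6 8 7 7 8]
136 [10 37 39 40 40 38] [39 39 39 39  6  8]
142 [11 39 37 39 40 38] [38 39 39 37  8  6]
148 [ 11 483  10  11  12  13] [10 11 11  6  8  5]
154 [12 11 12 11 11 12] [11 12  6  7  6  7]
160 [11 12 11 12 12 11] [12 12  7  7  7  6]
166 [12 13 12 10 12 11] [12 12  7  7  7  6]
172 [11 12 11 11 13 14] [13 10  7  7  5  7]
178 [11 10 13 12 12 11] [11  7  6  5  8  6]
184 [11 12 12 12 11 13] [11  6  6  6  8  6]
190 [ 11  12 483  11  11  11] [11  7  8  8  6  6]
196 [10 12 12 12 12 12] [13  6  7  7  6  6]
202 [12 12 11 12 10 12] [9 7 6 5 7 5]
208 [10 11 12 11 11 42] [5 8 6 7 6 7]
214 [ 38  38 483  38  36  44] [37  6  6  6  7  6]
220 [ 7  8  6  7  6 43] [6 7 6 7 4 7]
```

```bash
python3 -m inch '[0,5,5,0.06, 0,10,7,0.15, 0,15,7,0.25, -1,20,7,0.33, -1,25,7,0.33, -1,30,7,0.33, -1,35,7,0.33, -1,40,7,0.33, -1,44,7,0.33, -1,46,7,0.33]'
python3 - <<'E'
from h import *
c=grab('wrist','w2');print(get_state()['tool_pos'],-c['R'].T@c['t'])
E
```

```text
clock: 2.15
tool_pos: [0.4727, 0.2739, 0.3745]
orientation: [-0.0, 0.707, 0.708, -0.001]
ft_force: [0.5, 0.1, -0.2]
gripper_width: 0.0941
grasp_force: 0.0
[0.47240108 0.27727902 0.37353603] [0.47330317 0.34898565 0.55308878]
```

View pics/w2.png

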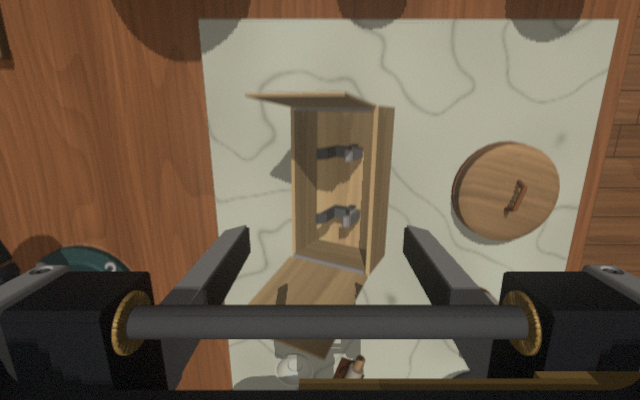

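```bash
cat >> h.py <<'E'
def caseR(yaw,t=.47):
    c,s=np.cos(yaw),np.sin(yaw);C,S=np.cos(t),np.sin(t)
    return np.array([[c,-s,0],[s,c,0],[0,0,1]])@np.array([[C,0,-S],[0,1,0],[S,0,C]])  # cols = case axes
E
python3 - <<'E'
from h import *
np.set_printoptions(precision=4,suppress=True,linewidth=180)
c=load('wrist');P=cloud(c);A=caseR(0)
Q=P@A*1000
for r in range(95,280,12):
    print(r,[tuple(int(k) for k in Q[r,u]) for u in range(284,400,5)])
E
```

```text
95 [(470, 367, -17), (476, 367, -19), (483, 367, -17), (489, 367, -18), (495, 367, -18), (501, 367, -17), (507, 367, -18), (512, 367, -20), (518, 366, -18), (524, 366, -17), (529, 366, -18), (535, 366, -19), (540, 366, -18), (541, 366, -29), (466, 378, -227), (473, 378, -232), (480, 378, -235), (488, 378, -239), (495, 378, -243), (502, 378, -247), (510, 378, -250), (517, 378, -254), (524, 378, -259), (531, 378, -262)]
107 [(362, 358, -174), (418, 357, -105), (427, 357, -103), (436, 357, -103), (444, 357, -102), (452, 357, -102), (460, 357, -101), (468, 356, -101), (475, 356, -102), (483, 356, -101), (490, 356, -100), (498, 356, -99), (506, 356, -97), (512, 356, -99), (518, 356, -99), (525, 356, -98), (532, 356, -98), (538, 356, -97), (541, 356, -109), (544, 356, -118), (544, 357, -141), (518, 359, -255), (526, 359, -257), (533, 359, -261)]
119 [(361, 339, -175), (369, 339, -178), (418, 340, -118), (418, 340, -131), (417, 340, -146), (418, 340, -160), (419, 340, -176), (422, 339, -187), (431, 340, -186), (440, 340, -187), (449, 340, -186), (458, 340, -187), (466, 340, -186), (475, 340
[... 5137 characters left out ...]
471, 128, -110), (479, 129, -111), (486, 129, -114), (491, 128, -120), (498, 128, -124), (504, 127, -128), (511, 127, -132), (518, 127, -136), (525, 127, -138), (541, 141, -115), (541, 132, -136), (515, 74, -252), (523, 73, -258), (532, 74, -260), (540, 74, -265), (548, 74, -270)]
275 [(425, 116, -69), (431, 116, -73), (439, 117, -75), (446, 117, -78), (453, 117, -80), (460, 118, -83), (467, 119, -84), (474, 119, -87), (482, 120, -89), (488, 121, -92), (495, 120, -95), (502, 122, -97), (508, 121, -101), (516, 123, -102), (522, 122, -105), (529, 123, -108), (535, 123, -111), (541, 122, -116), (507, 48, -250), (516, 48, -254), (524, 49, -257), (533, 49, -262), (542, 49, -265), (550, 49, -270)]
```

```bash
python3 -m inch '[0.4,-5,0,0, 0.8,-10,0,-0.1, 1.2,-15,0,-0.2, 1.6,-20,-3,-0.3, 2,-25,-6,-0.33, 2.4,-30,-9,-0.33, 2.8,-35,-12,-0.33, 3.2,-40,-15,-0.33, 3.5,-44.5,-18,-0.33, 3.5,-48,-20,-0.33]' 6; python3 -m inch '[0,0,0,0,0,0,0,0,0,0,0,0,0,0,0,0,0,0,0,0,0,0,0,0,0,0,0,0,0,0,0,0,0,0,0,0,0,0,0,0]'
python3 - <<'E'
from h import *
s=get_state();p=s['tool_pos'];q=s['orientation'];print(s['gripper_width'],p,2*np.arctan2(q[2],q[1])-np.pi/2,(np.array([.508,-.205,.028])-p)*100)
A=caseR(0);O=A@np.array([.4767,.240,-.187]);C=caseR(-.0125)
np.save('/tmp/O.npy',O);print('O',O)
for z in (34,54,94,114):print(z,O+C@[0,0,z/1000.],'tcp z -.0158')
E
```

```text
clock: 3.2
tool_pos: [0.5061, -0.1793, 0.1932]
orientation: [-0.0, 0.814, 0.581, -0.0]
ft_force: [1.3, -0.7, 0.1]
gripper_width: 0.0601
grasp_force: 0.0
clock: 4.2
tool_pos: [0.5071, -0.1769, 0.1946]
orientation: [-0.0, 0.814, 0.581, -0.0]
ft_force: [0.4, -0.4, 0.4]
gripper_width: 0.06
grasp_force: 0.0
0.06004964722059421 [ 0.5070728  -0.17691305  0.19463525] -0.33098963666849857 [  0.09272009  -2.80869509 -16.66352458]
O [0.50970034 0.24       0.04916762]
34 [0.49430341 0.24019247 0.07948094] tcp z -.0158
54 [0.48524639 0.24030569 0.09731231] tcp z -.0158
94 [0.46713235 0.24053213 0.13297504] tcp z -.0158
114 [0.45807534 0.24064535 0.15080641] tcp z -.0158
```

```bash
python3 -m inch '[0.1,-2.8,0,0, 0.1,-2.8,-2,0, 0.1,-2.8,-5,0, 0.1,-2.8,-8,0, 0.1,-2.8,-11,0, 0.1,-2.8,-13,0, 0.1,-2.8,-15,0, 0.1,-2.8,-16.6,0, 0.1,-2.8,-16.6,0, 0.1,-2.8,-16.6,0]' 6; python3 -m inch '[0,0,0,0,0,0,0,0,0,0,0,0,0,0,0,0,0,0,0,0,0,0,0,0,0,0,0,0,0,0,0,0,0,0,0,0,0,0,0,0]' 2 ; python3 -m inch '[0,0,1,0,0,0,2,0,0,0,3,0,0,0,5,0,0,0,8,0,0,0,12,0,0,0,16,0,0,0,20,0,0,0,24,0,0,0,27,0]'
```

```text
clock: 5.2
tool_pos: [0.5081, -0.205, 0.0288]
orientation: [-0.0, 0.814, 0.581, -0.0]
ft_force: [0.6, -0.2, 0.8]
gripper_width: 0.0604
grasp_force: 0.0
clock: 6.2
tool_pos: [0.5077, -0.2049, 0.0292]
orientation: [-0.0, 0.814, 0.581, -0.0]
ft_force: [-4.0, 0.9, 6.0]
gripper_width: 0.0292
grasp_force: 30.0
clock: 7.2
tool_pos: [0.5085, -0.2051, 0.3027]
orientation: [0.002, 0.814, 0.581, 0.001]
ft_force: [1.1, 0.8, -2.3]
gripper_width: 0.0291
grasp_force: 30.0
```

```bash
python3 -m inch '[0,2,2,0, -1,7,3,0.06, -2,12,3,0.13, -3,17,3,0.2, -4,22,3,0.27, -5,27,3,0.318, -5.8,32,3,0.318, -5.8,36,3,0.318, -5.8,40,3,0.318, -5.8,44.5,3,0.318]';  python3 -m inch '[0,0,0,0,0,0,0,0,0,0,0,0,0,0,0,0,0,0,0,0,0,0,0,0,0,0,0,0,0,0,0,0,0,0,0,0,0,0,0,0]'
python3 - <<'E'
from h import *
s=get_state();p=s['tool_pos'];q=s['orientation'];print(p,2*np.arctan2(q[2],q[1])-np.pi/2)
c=grab('wrist','w3');P=cloud(c)
O=np.load('/tmp/O.npy');C=caseR(-.0125)
Q=(P-p)*1000
for r in range(60,330,12):
    z=Q[r,:,2];m=(z>5)&(z<45)&(abs(Q[r,:,0])<25)&(abs(Q[r,:,1])<130)
    if m.sum()>3: print(r,m.sum(),Q[r,m].min(0).round(),Q[r,m].max(0).round(),Q[r,m].mean(0).round())
E
```

```text
clock: 8.2
tool_pos: [0.4497, 0.2417, 0.3297]
orientation: [0.001, 0.712, 0.702, 0.001]
ft_force: [1.0, 0.2, -2.7]
gripper_width: 0.0295
grasp_force: 30.0
clock: 9.2
tool_pos: [0.4501, 0.2401, 0.3287]
orientation: [0.0, 0.712, 0.703, 0.0]
ft_force: [0.4, 0.4, -2.3]
gripper_width: 0.0291
grasp_force: 30.0
[0.45009668 0.24008066 0.32868648] -0.012980702500132946
60 22 [-3. 99. 17.] [  7. 100.  23.] [ 2. 99. 21.]
72 37 [-7. 93. 14.] [11. 95. 24.] [ 2. 94. 21.]
84 36 [-7. 88. 15.] [11. 89. 24.] [ 2. 88. 21.]
96 36 [-6. 83. 14.] [11. 83. 24.] [ 2. 83. 21.]
108 35 [-7. 77. 14.] [10. 78. 24.] [ 2. 77. 21.]
120 59 [-13.  72.  16.] [16. 72. 30.] [ 2. 72. 26.]
132 59 [-13.  66.  14.] [17. 67. 30.] [ 2. 66. 26.]
144 58 [-13.  60.  15.] [16. 61. 29.] [ 1. 61. 26.]
156 57 [-13.  54.  16.] [16. 56. 30.] [ 2. 55. 26.]
168 57 [-13.  47.  16.] [16. 50. 30.] [ 2. 49. 26.]
180 56 [-13.  41.  16.] [16. 44. 30.] [ 1. 43. 26.]
192 56 [-14.  34.  13.] [16. 38. 29.] [ 1. 37. 26.]
204 55 [-13.  27.  14.] [16. 32. 30.] [ 1. 31. 26.]
216 54 [-13.  21.  16.] [15. 26. 29.] [ 1. 24. 26.]
228 78 [-23.  10.   5.] [24. 19. 30.] [ 1. 16. 20.]
240 95 [-25.   7.  16.] [25. 13. 30.] [ 0. 11. 25.]
252 104 [-25.  -0.  16.] [25. 11. 39.] [-0.  7. 31.]
264 63 [-14.  -8.  15.] [15.  7. 44.] [ 1. -2. 27.]
276 58 [-14. -16.  14.] [15.  0. 43.] [ 1. -9. 27.]
288 53 [-14. -24.  14.] [15. -6. 44.] [  0. -16.  27.]
300 50 [-14. -30.  17.] [ 15. -22.  30.] [  0. -24.  26.]
```

View pics/w3.png

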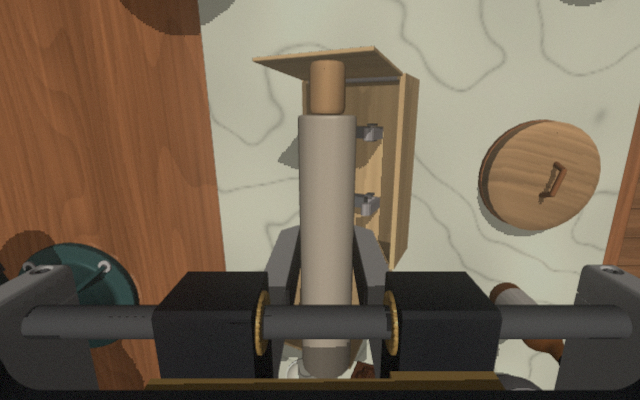

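```bash
python3 -m inch '[0,0,-3,0,0,0,-8,0,0,0,-13,0,0,0,-16,0,0,0,-17.7,0, 0.9,0,-19.5,0, 1.8,0,-21.3,0, 2.6,0,-22.8,0, 2.6,0,-22.8,0, 2.6,0,-22.8,0]';python3 - <<'E'
from h import *
s=get_state();p=s['tool_pos'];O=np.load('/tmp/O.npy');C=caseR(-.0125);print(((p+[0,0,.0155]-O)@C*1000).round(1))
E
```

```text
clock: 10.25
tool_pos: [0.476, 0.2401, 0.1007]
orientation: [-0.0, 0.712, 0.702, -0.0]
ft_force: [0.5, -0.3, -2.7]
gripper_width: 0.0296
grasp_force: 30.0
[ 0.3 -0.3 75. ]
```

```bash
cat > st.py <<'E'
from h import *
s=get_state();p=s['tool_pos'];O=np.load('/tmp/O.npy');C=caseR(-.0125);print('case',((p+[0,0,.0155]-O)@C*1000).round(1),s['ft_force'].round(1),s['wrist_torque'].round(2))
E
python3 -m inch '[0.14,0,-0.27,0, 0.28,0,-0.54,0, 0.42,0,-0.81,0, 0.56,0,-1.08,0, 0.7,0,-1.35,0, 0.84,0,-1.62,0, 0.98,0,-1.9,0, 1.1,0,-2.15,0, 1.22,0,-2.4,0,1.22,0,-2.4,0]';python3 st.py
```

```text
clock: 11.25
tool_pos: [0.4871, 0.2404, 0.0766]
orientation: [-0.001, 0.712, 0.703, -0.001]
ft_force: [-4.3, 0.2, 1.1]
gripper_width: 0.0292
grasp_force: 30.0
case [-0.7  0.1 48.5] [-4.3  0.2  1.1] [ 0.05  0.76 -0.03]
```

```bash
python3 -m inch '[0.1,0,-0.2,0, 0.2,0,-0.4,0, 0.3,0,-0.6,0, 0.4,0,-0.8,0, 0.5,0,-1.0,0, 0.6,0,-1.2,0, 0.68,0,-1.33,0, 0.68,0,-1.33,0,0.68,0,-1.33,0,0.68,0,-1.33,0]';python3 st.py
```

```text
clock: 12.25
tool_pos: [0.4947, 0.24, 0.066]
orientation: [-0.0, 0.712, 0.702, -0.0]
ft_force: [-9.1, -2.2, 9.0]
gripper_width: 0.0289
grasp_force: 30.0
case [ 1.3 -0.2 35.6] [-9.1 -2.2  9. ] [-0.45  1.51 -0.  ]
```

```bash
python3 -m inch '[0,0,-0.1,0, 0.05,0,-0.2,0, 0.05,0,-0.3,0, 0.1,0,-0.4,0, 0.1,0,-0.4,0, 0.1,0,-0.4,0, 0.1,0,-0.4,0,0.1,0,-0.4,0,0.1,0,-0.4,0,0.1,0,-0.4,0]';python3 st.py
```

```text
clock: 13.25
tool_pos: [0.4948, 0.24, 0.0658]
orientation: [-0.0, 0.712, 0.703, -0.0]
ft_force: [-16.3, -5.4, 25.9]
gripper_width: 0.0288
grasp_force: 30.0
case [ 1.3 -0.2 35.4] [-16.3  -5.4  25.9] [-0.88  3.11 -0.03]
```

```bash
python3 -m inch '[-0.1,0,0.4,0,-0.1,0,0.4,0,-0.1,0,0.4,0,-0.1,0,0.4,0,-0.1,0,0.4,0,-0.1,0,0.4,0,-0.1,0,0.4,0,-0.1,0,0.4,0,-0.1,0,0.4,0,-0.1,0,0.4,0]';python3 st.py;python3 -m inch '[0,0,0,0,0,0,0,0,0,0,0,0,0,0,0,0,0,0,0.5,0,0,0,2,0,0,0,5,0,0,0,10,0,0,0,15,0,0,0,20,0]' 4;python3 -m inch '[0,4,2,0,0,4,4,0,0,4,4,0,0,4,4,0,0,4,4,0,0,4,4,0,0,4,4,0,0,4,4,0,0,4,4,0,0,4,4,0]' 4
python3 - <<'E'
from h import *
c=grab('wrist','w4');P=cloud(c);O=np.load('/tmp/O.npy');C=caseR(-.0125)
Q=(P-O)@C*1000
print(get_state()['tool_pos'])
m=(abs(Q[...,0])<30)&(Q[...,2]>36)&(Q[...,2]<60)
for y in range(-96,100,12):
    k=m&(abs(Q[...,1]-y)<4)
    if k.sum()>10:
        q=Q[k];print(y,k.sum(),'x',np.percentile(q[:,0],[2,50,98]).round(1),'z',np.percentile(q[:,2],[50,98]).round(1))
E
```

```text
clock: 14.25
tool_pos: [0.4948, 0.24, 0.066]
orientation: [0.0, 0.712, 0.703, -0.0]
ft_force: [-7.6, -1.9, 9.1]
gripper_width: 0.0292
grasp_force: 30.0
case [ 1.4 -0.2 35.6] [-7.6 -1.9  9.1] [-0.44  1.47  0.03]
clock: 15.25
tool_pos: [0.4949, 0.24, 0.2669]
orientation: [0.0, 0.712, 0.702, 0.001]
ft_force: [1.1, 0.5, -0.5]
gripper_width: 0.0402
grasp_force: 0.0
clock: 16.25
tool_pos: [0.4951, 0.28, 0.3033]
orientation: [0.0, 0.712, 0.702, -0.0]
ft_force: [-0.3, -0.8, -0.4]
gripper_width: 0.04
grasp_force: 0.0
[0.49510377 0.28005141 0.30336586]
-72 80 x [-10.4   5.   14.1] z [46.3 49.2]
-60 111 x [-19.8   1.   23.7] z [47.8 59. ]
-48 214 x [-20.3   2.6  24.6] z [48.7 59.5]
-36 107 x [-9.8  4.9 14.1] z [46.6 49.4]
-24 112 x [-9.4  5.7 13.9] z [46.4 49.1]
-12 119 x [-10.4   5.1  13.8] z [46.7 49.2]
0 118 x [-13.2   4.7  13.9] z [46.7 49. ]
12 126 x [-11.6   4.9  13.9] z [46.4 49.5]
24 124 x [-11.    4.4  14.1] z [46.6 49. ]
36 127 x [-11.    4.4  14. ] z [46.5 49.4]
48 256 x [-19.9   2.4  24.5] z [48.5 59.3]
60 196 x [-21.1   4.4  24.3] z [47. 57.]
72 139 x [-10.7   4.2  13.5] z [45.8 49.9]
84 85 x [-5.4  3.   8.2] z [41.2 43.9]
96 84 x [-8.7  2.2  8. ] z [40.9 43.9]
```

View pics/w4.png

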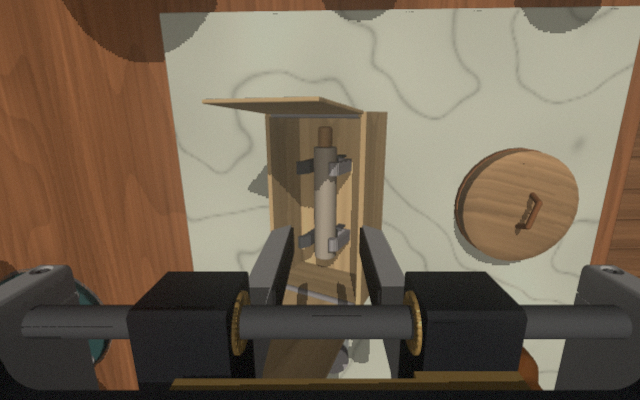

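```bash
cat > rel.py <<'E'
import sys,json
from h import *
O=np.load('/tmp/O.npy');C=caseR(-.0125);p=get_state()['tool_pos']
for w in json.loads(sys.argv[1]): print(w,((O+C@(np.array(w)/1000)-p)*100).round(2))
E
python3 rel.py '[[0,165,140],[0,145,140],[0,115,140],[0,88.6,134],[0,67.5,117.5],[0,57.3,100],[0,53,85],[0,53,79],[0,53,76]]'
```

```text
[0, 165, 140] [ -4.67  12.57 -12.94]
[0, 145, 140] [ -4.7   10.57 -12.94]
[0, 115, 140] [ -4.74   7.57 -12.94]
[0, 88.6, 134] [ -4.5    4.93 -13.47]
[0, 67.5, 117.5] [ -3.78   2.81 -14.94]
[0, 57.3, 100] [ -3.     1.78 -16.5 ]
[0, 53, 85] [ -2.32   1.34 -17.84]
[0, 53, 79] [ -2.05   1.34 -18.38]
[0, 53, 76] [ -1.92   1.34 -18.64]
```

```bash
python3 -m inch '[-2,4,0,0, -4.7,8,0,0, -4.7,12.6,0,0, -4.7,13,0,0, -4.7,13,-4,0, -4.7,13,-8,0, -4.7,13,-11,0, -4.7,13,-13,0, -4.7,13,-13,0,-4.7,13,-13,0]' 0; python3 rel.py '[[0,145,140],[0,115,140],[0,88.6,134],[0,67.5,117.5],[0,57.3,100],[0,53,85],[0,53,79],[0,53,76]]'
```

```text
clock: 17.3
tool_pos: [0.4485, 0.4097, 0.1739]
orientation: [0.0, 0.712, 0.702, 0.0]
ft_force: [0.6, -0.4, 0.8]
gripper_width: 0.0003
grasp_force: 0.0
[0, 145, 140] [-0.04 -2.39  0.01]
[0, 115, 140] [-0.07 -5.39  0.01]
[0, 88.6, 134] [ 0.17 -8.03 -0.53]
[0, 67.5, 117.5] [  0.89 -10.15  -2.  ]
[0, 57.3, 100] [  1.67 -11.18  -3.56]
[0, 53, 85] [  2.34 -11.62  -4.9 ]
[0, 53, 79] [  2.61 -11.62  -5.43]
[0, 53, 76] [  2.75 -11.63  -5.7 ]
```

```bash
python3 -m inch '[0,-1.5,0,0, 0,-3,0,0, 0,-4.2,0,0, 0,-5.4,0,0, 0.1,-6.8,-0.2,0, 0.2,-8,-0.5,0, 0.5,-9.1,-1.3,0, 0.9,-10.1,-2,0, 0.9,-10.1,-2,0,0.9,-10.1,-2,0]' 0; python3 -m inch '[0.4,-0.5,-0.8,0, 0.8,-1,-1.6,0, 1.1,-1.25,-2.2,0, 1.45,-1.5,-2.9,0, 1.7,-1.5,-3.3,0, 1.8,-1.5,-3.6,0, 1.9,-1.5,-3.75,0, 1.9,-1.5,-3.75,0,1.9,-1.5,-3.75,0,1.9,-1.5,-3.75,0]' ;python3 st.py
```

```text
clock: 18.3
tool_pos: [0.4569, 0.3085, 0.1525]
orientation: [-0.0, 0.712, 0.702, -0.001]
ft_force: [0.0, 0.0, -1.3]
gripper_width: 0.0006
grasp_force: 0.0
clock: 19.3
tool_pos: [0.4751, 0.2937, 0.1168]
orientation: [-0.0, 0.712, 0.703, -0.001]
ft_force: [-4.3, -2.4, 5.1]
gripper_width: 0.0005
grasp_force: 3.1
case [ 6.2 53.2 90. ] [-4.3 -2.4  5.1] [-0.47  0.66 -0.01]
```

```bash
python3 -m inch '[0.1,0,-0.2,0, 0.2,0,-0.4,0,0.2,0,-0.4,0,0.2,0,-0.4,0,0.2,0,-0.4,0,0.2,0,-0.4,0,0.2,0,-0.4,0,0.2,0,-0.4,0,0.2,0,-0.4,0,0.2,0,-0.4,0]';python3 st.py
python3 -m inch '[-0.2,0,2,0, -0.2,0,5,0,-0.2,2,10,0,-0.2,5,15,0,-0.2,8,19,0,-0.2,8,20,0,-0.2,8,20,0,-0.2,8,20,0,-0.2,8,20,0,-0.2,8,20,0]'
python3 - <<'E'
from h import *
c=grab('wrist','w5');P=cloud(c);O=np.load('/tmp/O.npy');C=caseR(-.0125)
Q=(P-O)@C*1000
m=(abs(Q[...,0])<50)&(Q[...,2]>50)&(Q[...,2]<130)
for y in range(10,120,12):
    k=m&(abs(Q[...,1]-y)<4)
    if k.sum()>10: print(y,k.sum(),np.percentile(Q[k][:,2],[10,50,90]).round(1))
m=(abs(Q[...,0])<60)&(Q[...,1]<-95)&(Q[...,1]>-170)
for z in range(80,220,15):
    k=m&(abs(Q[...,2]-z)<4)
    if k.sum()>10: print('long',z,k.sum(),np.percentile(Q[k][:,1],[10,50,90]).round(1))
E
```

```text
clock: 20.3
tool_pos: [0.4754, 0.2937, 0.1163]
orientation: [-0.001, 0.711, 0.703, -0.002]
ft_force: [-12.1, -4.3, 19.7]
gripper_width: 0.0005
grasp_force: 11.4
case [ 6.3 53.3 89.5] [-12.1  -4.3  19.7] [-0.96  2.39  0.01]
clock: 21.3
tool_pos: [0.4757, 0.3731, 0.3096]
orientation: [-0.0, 0.712, 0.702, -0.002]
ft_force: [-0.1, -0.3, -0.2]
gripper_width: 0.0004
grasp_force: 0.0
22 76 [72.7 73.6 74.4]
34 102 [73.1 73.8 74.7]
46 127 [72.9 73.7 74.6]
58 164 [73.  73.9 74.6]
70 317 [72.9 73.8 74.6]
82 434 [72.9 73.7 74.7]
94 449 [72.8 73.7 74.7]
106 460 [72.9 73.7 74.6]
118 563 [69.1 72.9 74.2]
long 80 59 [-117.6 -116.4 -114.2]
long 95 66 [-121.4 -120.1 -118.9]
long 110 17 [-125.  -123.7 -122.9]
```

```bash
python3 -m inch '[-1,-5,1,0, -2,-10,1,0, -3,-15,1,0, -3.9,-20,1,0, -3.9,-25,1,0, -3.9,-30,1,0, -3.9,-31,1,0, -3.9,-31,1,0,-3.9,-31,1,0,-3.9,-31,1,0]' 0;  python3 rel.py '[[0,-178,162],[0,-148,162.5],[0,-120,166],[0,-85.7,160],[0,-56.8,141],[0,-39.9,114],[0,-33,90],[0,-33,82],[0,-33,79]]'
python3 - <<'E'
from h import *
c=grab('top');P=cloud(c)
q=P[185:208,262:284].reshape(-1,3);q=q[(q[:,2]>.055)&(q[:,2]<.1)];print('jar',np.median(q,0))
E
```

```text
clock: 22.35
tool_pos: [0.437, 0.0651, 0.3216]
orientation: [-0.0, 0.711, 0.703, -0.0]
ft_force: [-0.8, 0.5, 0.7]
gripper_width: 0.0003
grasp_force: 0.0
[0, -178, 162] [ -0.29  -0.21 -12.8 ]
[0, -148, 162.5] [ -0.27   2.79 -12.75]
[0, -120, 166] [ -0.39   5.59 -12.44]
[0, -85.7, 160] [ -0.08   9.02 -12.97]
[0, -56.8, 141] [  0.82  11.89 -14.67]
[0, -39.9, 114] [  2.06  13.57 -17.07]
[0, -33, 90] [  3.16  14.25 -19.21]
[0, -33, 82] [  3.52  14.24 -19.93]
[0, -33, 79] [  3.65  14.24 -20.2 ]
jar [ 0.49626113 -0.00929584  0.08304226]
```

```bash
python3 -m inch '[-0.3,-0.2,-4,0, -0.3,-0.2,-8,0, -0.3,-0.2,-12,0, -0.3,-0.2,-12.7,0, -0.3,1.3,-12.7,0, -0.3,2.8,-12.7,0, -0.3,4.2,-12.6,0, -0.3,5.6,-12.5,0, -0.2,7.3,-12.7,0, -0.1,9,-13,0]' 0; python3 st.py; python3 -m inch '[0.2,0.8,-0.4,0, 0.5,1.8,-1,0, 0.9,2.9,-1.7,0, 1.3,3.5,-2.5,0, 1.75,4.1,-3.3,0, 2.2,4.6,-4.2,0, 2.7,5,-5.2,0, 3.2,5.2,-6.2,0, 3.5,5.2,-6.8,0, 3.7,5.2,-7.2,0]' ;python3 st.py
```

```text
clock: 23.4
tool_pos: [0.4371, 0.1552, 0.1941]
orientation: [0.001, 0.711, 0.703, 0.001]
ft_force: [0.3, -0.9, 0.5]
gripper_width: 0.0005
grasp_force: 0.5
case [  8.9 -85.7 175.4] [ 0.3 -0.9  0.5] [-0.31 -0.17  0.01]
clock: 24.4
tool_pos: [0.4714, 0.2062, 0.1216]
orientation: [-0.002, 0.712, 0.703, -0.001]
ft_force: [-14.7, -1.7, 25.7]
gripper_width: 0.0005
grasp_force: 14.5
case [  6.1 -34.2  95.5] [-14.7  -1.7  25.7] [-0.33  2.72  0.  ]
```

Firm contact at the shut height; lift off and verify.

```bash
python3 -m inch '[0,0,0,0,-0.2,0,2,0, -0.2,0,6,0,-0.2,2,10,0,-0.2,5,15,0,-0.2,8,19,0,-0.2,11,20,0,-0.2,11,20,0,-0.2,11,20,0,-0.2,11,20,0]'
python3 - <<'E'
from h import *
c=grab('wrist','w6');P=cloud(c);O=np.load('/tmp/O.npy');C=caseR(-.0125)
Q=(P-O)@C*1000
m=(abs(Q[...,0])<50)&(Q[...,2]>50)&(Q[...,2]<140)
for y in range(-110,120,15):
    k=m&(abs(Q[...,1]-y)<4)
    if k.sum()>10: print(y,k.sum(),np.percentile(Q[k][:,2],[10,50,90]).round(1))
print(get_state()['ft_force'])
E
```

```text
clock: 25.4
tool_pos: [0.4709, 0.315, 0.3182]
orientation: [-0.0, 0.712, 0.702, -0.002]
ft_force: [-0.2, -0.5, -0.7]
gripper_width: 0.0004
grasp_force: 0.0
-50 12 [78.8 80.1 80.2]
-35 82 [79.  80.  80.6]
-20 113 [79.  79.9 80.6]
-5 144 [78.9 79.9 80.7]
10 289 [78.9 79.8 80.8]
25 547 [73.2 75.  80.2]
40 441 [72.9 73.8 74.7]
55 452 [73.  73.8 74.6]
70 463 [72.9 73.8 74.7]
85 468 [73.  73.8 74.6]
100 481 [73.  73.8 74.7]
115 505 [72.6 73.6 74.6]
[-0.63735876 -0.50553577 -0.19488044]
```

View pics/w6.png

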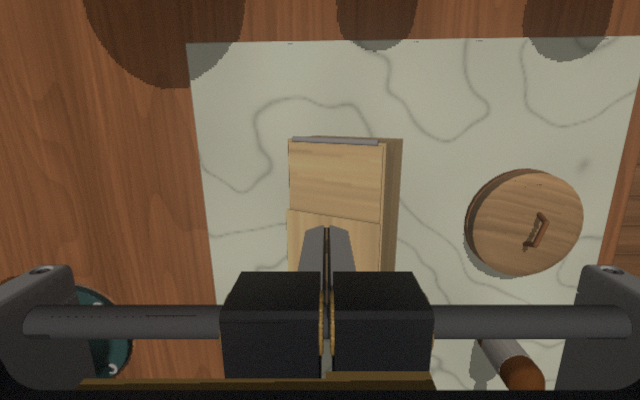

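The picture shows both flaps flat: the short one spans rows 140–215, with the long one overlapping it from row 215 down. Measured tops are at 74 mm and 80 mm, which is where they lie when shut.

```bash
python3 -c "
from cell import job_done
print(job_done())"
```

```text
the job is handed in; nothing more can be done
None
```

The job is handed in at about 25 s of the 69 s limit: the pin measured home in both clips before the flaps were closed (axis about 34 mm above the case floor), and the short flap then the long flap over it both measured flat; no verdict came back on hand-in.

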